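Edge the spoon rest out of its caddy and set it on the riser

TASK

The long ceramic spoon rest lies sunk between the rails of its dark steel caddy, pinched by a spring clip, where its sides cannot be gripped: press on it with a fingertip, just hard enough to beat the spring clip, and edge it out over the caddy's open end, keeping it flat, until enough overhangs to pinch. Then pinch it, lift it clear and lay it down gently on the small wooden riser, flat, centred and lengthwise along it, and let go. The ceramic is brittle, so never bear down hard on it, do not let it fall to the table, and leave the other things where they are.

Things in the scene. Friction and masses are not known exactly. Their poses are not given: they have to be found in the camera images.
- spoon_rest: white ceramic slab, thin blue outline on its flat top, 160 mm long (x), 64 wide (y), 8 thick, 0.16 kg. Origin: centre of its underside; z up. It starts in the caddy, its x along the caddy's x. A fingertip pressing on it with under 10 to 15 N slips; with 18 to 22 N it drags it along. Damaged if pressed onto deck or riser with over 30 N.
- caddy: fixed caddy: dark steel deck 180 mm long (x), 92 wide (y), upper face at z = 62, on wooden sides let 0 to 10 into the table top, so its height varies. Origin: centre of its underside. Two side rails, top at z = 71, leave a channel 68 wide, open at the end x = -90, which faces roughly the robot. The spoon rest starts wholly on the deck, its top 1 below the rails' top.
- deck: the caddy's fixed dark steel deck plate, 180 mm long (x), 92 wide (y); origin: centre of its upper face, on which the spoon rest slides; axes as the caddy's
- caddy_mouth (a point): middle of the deck's edge at the caddy's open end, on the upper face (caddy x = -90, z = 62 mm); free space before and below it
- clip_jaw (a point): fixed point where the rubber-faced jaw of a spring clip (28 mm long, set in a gap of the +y rail) touches the side of the spoon rest at the start (caddy x = -17, y = 30, z = 67 mm). It pushes with about 5.5 N towards -y, so the rest lies against the -y rail; it moves 3 mm further in when the rest is gone
- caddy_stop (a point): middle of the stop that closes the channel's other end: its inner face, at deck height (caddy x = 82, z = 62 mm); the stop's top is at z = 71. The spoon rest starts 2 to 6 mm from it
- riser: fixed small wooden riser (a little bench) 74 mm long (x), 54 wide (y), 45 high, its feet let 0 to 10 into the table top. Origin: centre of its underside; flat top at z = 45. The spoon rest is to lie along its x, either way round, projecting at both ends. One of caddy and riser stands left, the other right of the middle, either way.
- pepper_mill: bystander, to be left alone: turned dark wooden pepper mill, 110 mm tall, 48 mm across. Origin: at its underside
- salt_jar: bystander, to be left alone: squat glass jar with steel lid, 56 mm across, 75 mm tall. Origin: at its underside
- oil_bottle: bystander, to be left alone: green glass bottle, 60 mm across, 190 mm tall. Origin: at its underside
- sauce_bowl: bystander, to be left alone: white ceramic bowl, 110 mm across, 45 mm tall. Origin: at its underside
- mug: bystander, to be left alone: steel mug with a handle, 76 mm across, 85 mm tall. Origin: at its underside
- spatula: bystander, to be left alone: stainless spatula lying on the table, 280 mm long. Origin: about its middle, at the underside
- grill_brush: bystander, to be left alone: black plastic grill brush lying on the table, 220 mm long. Origin: about its middle, at the underside
There are look-alikes about, which are no part of the job. What is meant by the spoon_rest is not green or purple, and is the larger of those in its own colour.

How it is judged:
By the outcome, as a careful person would: the job done as asked, in the order asked, and still so for the second after the job is handed in, with the robot touching nothing.
It also fails if it takes over 64 s, if anything falls off the work surface, if the arm or the gripper's body presses on something with over 40 N, if the wrist force passes 120 N, or if a joint passes its speed limit or range.

ROBOT

A 6-joint arm with a two-finger parallel gripper is mounted at the origin on the work surface. World frame = base frame: x ahead of the robot, y to its left, z up, the work surface at z = 0. Lengths are in m, angles in rad, forces in N, time in s.
With the tool pointing down it reaches from about 0.325 to 0.775 m from the base axis. Payload 9.3 kg.
Tool frame: the origin (TCP) lies at the very end of the fingers, on their centre line; the grasp point (between the pads) lies 19 mm behind it; z points along the fingers, y is the line along which they close (so a half turn about z gives the same grasp; the last joint's range is limited). The gripper opens to 85 mm and grips with 20 to 120 N. Pads are 22 mm wide; open, the fingers measure 114 mm over their backs; the gripper's body (76 mm by 85 mm) begins 54 mm behind the grasp point. The pads swing forward as they close: fully open they stand 13 mm farther back than shut.
Start: joints at [1.09, 0.259, 0.021, 1.334, 0, 1.418], TCP at [0.177, 0.521, 0.231] pointing down, gripper open.
Joint ranges: [-3.04, 3.04], [-0.91, 1.82], [-1.04, 1.36], [-1.92, 1.95], [-1.52, 1.45], [-3.14, 3.14]. Speed limits (rad/s): [2.22, 2.22, 2.79, 3.14, 3.14, 3.14].

INTERFACE

Orientations are given as a 3x3 rotation matrix whose columns are the frame's x, y, z axes.
In Python, from rig import ctrl gives the robot as it stands.
- The arm moves only by the shell command python3 -m handwheel 'ROWS' [FORCE]. ROWS is text: rows parted by semicolons, each of 7 numbers parted by spaces: the shift along the tool's x, y, z in mm, then the turn, a rotation vector about the tool's x, y, z in degrees, then the opening, from 0 (shut) to 1 (fully open). A call has 1 to 10 rows; each row is the pose to reach, as a shift and turn from the pose commanded when the call began, along the tool's axes at that moment; what a row does not reach only later rows make up. A row lasts 1/12 s, in which the tool goes at most 41.7 mm and 7.16 degrees, less where a joint would pass 70% of its speed; a pose out of reach is approached as far as the arm can. A call with a gripper value outside its range is refused whole. The fingers move at their own pace and stop on an object; FORCE is the grip in N (left out, the last holds). Time passes only in rows, so rows that repeat a pose let the fingers close. It gives the time, the measured TCP pose, the force, the opening and the grip force at its end, in the units of the state.
- ctrl.read_state(): the state, without advancing time (a new reading comes with each control period).
- ctrl.get_image(name): name is "side" or "top" or "wrist"; returns a dict with "pixels" (384x512x3 uint8, blue, green, red), "vertical_fov" (degrees; the focal length in pixels is half the picture's height over the tangent of half this angle, whatever the lens; pixels are square), "cx", "cy" (the principal point, pixels), "k1" (the pictures are not rectified: a ray, as slopes to the right and down, at radius r is drawn at 1 + k1 r^2 times it, then the intrinsics apply), "rvec" (rotation vector, rad) and "tvec" (3), from world to camera coordinates, as OpenCV has them. Camera axes: x right, y down, z forward; pixel columns grow to the right and rows downward; lengths in m; the calibration is good to about 2 mm. A picture is of the moment at which its call begins. There is no depth.
- ctrl.sign_off(): hands the job in; it is judged then, once.
The state is a dict: "time_s": time; "joints": joint angles; "joint_vel": joint speeds; "tau": joint torques, N m; "tool_pos": TCP position; "ee_rot": TCP orientation; "force": force on the tool from outside, world axes, zero at the start; "ft_torque": the same for the moment, N m; "grip_width": finger opening in m; "gripper_force": force on a finger pad.
Only numpy, scipy, OpenCV 4.12 (cv2) and the standard library are available. Lean on these libraries where they do the work, as an engineer would, in place of code of your own. Each camera call takes 0.05 s, during which the arm holds its last target. There are 200 camera calls.

## Working session

There is one attempt and no reset: what is moved stays moved. The work goes in short steps, Python scripts to look and compute and a shell command to move; the robot and the scene stay as the last step left them, time stands still between calls to the robot, and variables do not carry over. Pictures are saved under pics/ and viewed, at most 14 in all, crops included, and the job is handed in when it is done.

```bash
mkdir -p pics; ls; python3 - <<'E'
from rig import ctrl
import cv2,json
for n in("top","side","wrist"):
    d=ctrl.get_image(n);cv2.imwrite(f"pics/{n}0.png",d["pixels"])
    print(n,{k:v for k,v in d.items() if k!="pixels"})
print(ctrl.read_state())
E
```

```text
pics
top {'vertical_fov': 55.834776088836215, 'cx': 263.9142102370599, 'cy': 195.46209814931936, 'k1': -0.012339847400076131, 'rvec': array([ 2.04453832, -2.19003532,  0.2208276 ]), 'tvec': array([0.03553169, 0.56860901, 1.23086241])}
side {'vertical_fov': 49.55248688043963, 'cx': 257.4393675924109, 'cy': 190.04419342218895, 'k1': 0.007875427453492205, 'rvec': array([ 2.06750686, -0.4591987 ,  0.23763466]), 'tvec': array([-0.48860432,  0.20393747,  1.15495675])}
wrist {'vertical_fov': 59.94226782064048, 'cx': 257.9330585635255, 'cy': 193.04363652317437, 'k1': -0.0206646331574516, 'rvec': array([-2.33454349, -1.67228859, -0.26417956]), 'tvec': array([-0.54866805, -0.04144493,  0.38129331])}
{'time_s': 0.15, 'joints': array([ 1.09040627e+00,  2.59055197e-01,  2.09634442e-02,  1.33369318e+00,
       -4.25853050e-06,  1.41821737e+00]), 'joint_vel': array([-3.32560527e-04, -1.19899466e-03,  9.73958158e-04,  5.76778076e-04,
       -6.67203011e-05,  6.52538177e-04]), 'tau': array([ 2.37114087e-03, -5.55971146e+01,  3.44661176e+01,  1.13699722e-02,
       -1.91119493e-04,  5.26705165e-06]), 'tool_pos': array([0.17698569, 0.52053493, 0.23081998]), 'ee_rot': array([[-9.46749343e-01,  3.21971234e-01, -4.53083471e-04],
       [ 3.21971520e-01,  9.46748947e-01, -8.78678991e-04],
       [ 1.46046940e-04, -9.77768731e-04, -9.99999511e-01]]), 'force': array([-0.03146057, -0.31148132, -0.40886757]), 'ft_torque': array([0.04543723, 0.05095474, 0.01727094]), 'gripper_force': 0.0, 'grip_width': 0.0852544075126148}
```

View pics/top0.png

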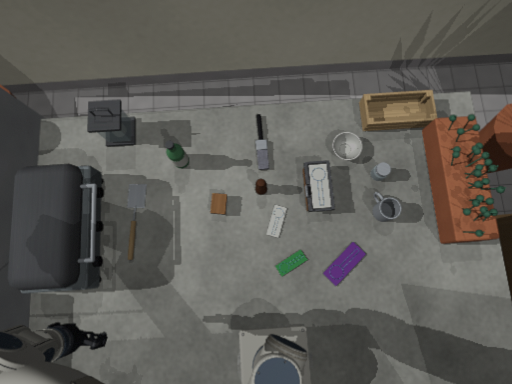

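View pics/side0.png

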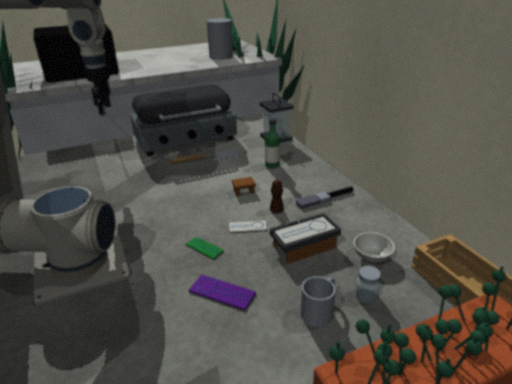

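The top view shows the caddy with the white rest at (319,187), its small look-alike on the table at (277,221), and the riser at (219,204). The pepper mill is at (261,186). The side view agrees, with the caddy at (305,237) and the riser at (243,186).

```bash
cat > h.py <<'E'
from rig import ctrl
import numpy as np, cv2
class Cam:
    def __init__(s,n,save=None):
        d=ctrl.get_image(n); s.im=d["pixels"].copy(); s.R=cv2.Rodrigues(np.array(d["rvec"]))[0]; s.t=np.array(d["tvec"])
        s.f=s.im.shape[0]/2/np.tan(np.radians(d["vertical_fov"])/2); s.c=np.array([d["cx"],d["cy"]]); s.k=d["k1"]
        s.C=-s.R.T@s.t
        if save: cv2.imwrite(save,s.im)
    def ray(s,p):
        q=(np.atleast_2d(p)-s.c)/s.f; u=q.copy()
        for _ in range(10): u=q/(1+s.k*(u**2).sum(1,keepdims=True))
        return np.c_[u,np.ones(len(u))]@s.R
    def plane(s,p,z):
        r=s.ray(p); return s.C+r*((z-s.C[2])/r[:,2])[:,None]
    def proj(s,P):
        c=np.atleast_2d(P)@s.R.T+s.t; u=c[:,:2]/c[:,2:]
        return u*(1+s.k*(u**2).sum(1,keepdims=True))*s.f+s.c
def tri(c1,p1,c2,p2):
    a=c1.ray(p1)[0];b=c2.ray(p2)[0];a/=np.linalg.norm(a);b/=np.linalg.norm(b)
    s=np.linalg.lstsq(np.c_[a,-b],c2.C-c1.C,rcond=None)[0]
    P,Q=c1.C+a*s[0],c2.C+b*s[1]; return (P+Q)/2,np.linalg.norm(P-Q)
def to_tool(P,st=None):
    st=st or ctrl.read_state(); return np.array(st["ee_rot"]).T@(np.array(P)-st["tool_pos"])*1000
E
python3 - <<'E'
from h import *
np.set_printoptions(precision=4,suppress=True)
t=Cam("top");s=Cam("side");w=Cam("wrist");st=ctrl.read_state()
print("wristcam in tool",to_tool(w.C,st), "axes in tool\n",np.array(st["ee_rot"]).T@w.R.T)
for n,p,z in(("caddy",(319,187),.065),("riser",(219,202),.04),("rest-ends",(319,165),.065),("",(320,209),.065),("mill",(261,187),.05),("decoy",(277,221),.0),("bottle",(180,160),.05),("mug",(388,208),.08),("bowl",(347,147),.04)): print(n,t.plane(p,z))
cv2.imwrite("pics/c1.png",np.hstack([cv2.resize(t.im[140:240,200:340],None,fx=2.8,fy=4,interpolation=3),cv2.resize(s.im[165:265,215:355],None,fx=2.8,fy=4,interpolation=3)]))
E
```

```text
wristcam in tool [  79.0557   -0.5227 -143.4036] axes in tool
 [[-0.0001 -0.9504 -0.311 ]
 [ 1.      0.0002 -0.0009]
 [ 0.0009 -0.311   0.9504]]
caddy [[ 0.5853 -0.2008  0.065 ]]
riser [[0.5604 0.1588 0.04  ]]
rest-ends [[ 0.6661 -0.2088  0.065 ]]
 [[ 0.5063 -0.1964  0.065 ]]
mill [[0.6029 0.0046 0.05  ]]
decoy [[ 0.4828 -0.0457  0.    ]]
bottle [[0.7241 0.293  0.05  ]]
mug [[ 0.4912 -0.43    0.08  ]]
bowl [[ 0.7351 -0.3238  0.04  ]]
```

```bash
python3 - <<'E'
from h import *
print(to_tool([.535,.159,.25]).round(),to_tool([.555,-.2,.25]).round())
E
```

```text
[-455. -227.  -19.] [-590. -561.  -19.]
```

View pics/c1.png

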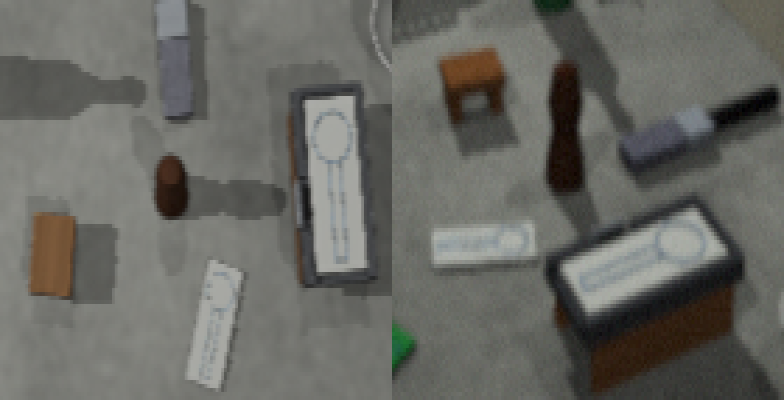

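```bash
R="ignored"; python3 -m handwheel '-35 -17 -2 0 0 -2 0; -70 -35 -4 0 0 -5 0; -105 -53 -6 0 0 -8 0; -140 -70 -8 0 0 -11 0; -175 -88 -9 0 0 -14 0; -210 -105 -10 0 0 -14 0; -245 -122 -11 0 0 -14 0; -280 -140 -13 0 0 -14 0; -315 -157 -15 0 0 -14 0; -350 -175 -16 0 0 -14 0' 40
python3 - <<'E'
from h import *
print(to_tool([.535,.159,.25]).round())
E
```

```text
time_s: 1.13
tool_pos: [0.4532, 0.2407, 0.2476]
ee_rot: [[-0.997, 0.083, 0.001], [0.083, 0.997, 0.0], [-0.001, 0.0, -1.0]]
force: [1.6, 0.8, 0.6]
grip_width: 0.0
gripper_force: 0.0
[-88. -75.  -2.]
```

```bash
python3 -m handwheel '-20 -17 0 0 0 0 0; -44 -37 0 0 0 0 0; -66 -56 0 0 0 0 0; -88 -75 0 0 0 0 0; -88 -75 0 0 0 0 0; -88 -75 0 0 0 0 0'
python3 - <<'E'
from h import *
w=Cam("wrist","pics/w1.png");np.save("/tmp/x.npy",0)
import pickle;pickle.dump(w,open("w1.pkl","wb"))
print(ctrl.read_state()["tool_pos"],to_tool([.555,-.2,.25]).round(), w.C)
E
python3 -m handwheel '0 -30 0 0 0 0 0; 0 -60 0 0 0 0 0; 0 -95 0 0 0 0 0; 0 -130 0 0 0 0 0; 0 -165 0 0 0 0 0; 0 -200 0 0 0 0 0; 0 -235 0 0 0 0 0; 0 -270 0 0 0 0 0; 0 -305 0 0 0 0 0; 0 -340 0 0 0 0 0'
python3 -m handwheel '-20 -10 0 0 0 0 0; -38 -20 0 0 0 0 0; -48 -24 0 0 0 0 0; -48 -24 0 0 0 0 0; -48 -24 0 0 0 0 0'
python3 - <<'E'
from h import *
w=Cam("wrist","pics/w2.png")
import pickle;pickle.dump(w,open("w2.pkl","wb"))
print(ctrl.read_state()["tool_pos"],w.C)
E
```

```text
time_s: 1.63
tool_pos: [0.5342, 0.1592, 0.2467]
ee_rot: [[-0.996, 0.086, -0.001], [0.086, 0.996, -0.0], [0.001, -0.0, -1.0]]
force: [-0.9, 0.6, -0.1]
grip_width: -0.0002
gripper_force: 0.0
[0.53346465 0.16003312 0.24696213] [ -52. -357.   -3.] [0.45535242 0.1653376  0.390215  ]
time_s: 2.52
tool_pos: [0.5046, -0.1786, 0.2478]
ee_rot: [[-0.997, 0.082, 0.001], [0.082, 0.997, -0.0], [-0.001, -0.0, -1.0]]
force: [0.9, 0.3, -0.7]
grip_width: 0.0
gripper_force: 0.0
time_s: 2.93
tool_pos: [0.551, -0.2053, 0.247]
ee_rot: [[-0.997, 0.082, -0.001], [0.082, 0.997, 0.001], [0.001, 0.0, -1.0]]
force: [-0.4, 0.7, -0.3]
grip_width: 0.0004
gripper_force: 0.0
[ 0.55063387 -0.20512848  0.24727747] [ 0.47205552 -0.19952358  0.39056979]
```

```bash
python3 -c "
import cv2,numpy as np
a=cv2.imread('pics/w1.png');b=cv2.imread('pics/w2.png');cv2.imwrite('pics/w12.png',cv2.resize(np.hstack([a,b]),(800,300),interpolation=cv2.INTER_AREA))"
```

```text
(no output)
```

View pics/w12.png

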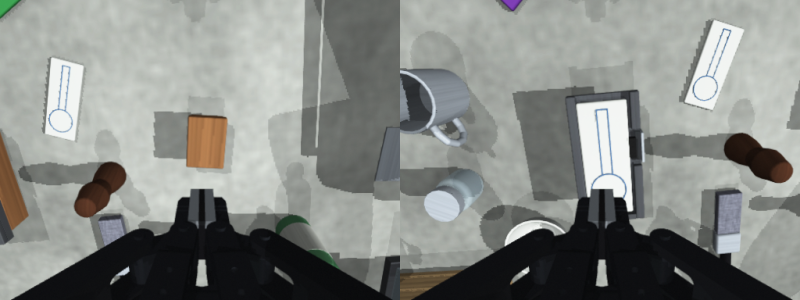

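```bash
python3 - <<'E'
from h import *
import pickle
np.set_printoptions(precision=4,suppress=True)
w1=pickle.load(open("w1.pkl","rb"));w2=pickle.load(open("w2.pkl","rb"));t=Cam("top")
def blob(m,p):
    m=cv2.morphologyEx(m.astype(np.uint8),cv2.MORPH_CLOSE,np.ones((5,5)))
    n,l,s,c=cv2.connectedComponentsWithStats(m)
    k=l[p[1],p[0]] or l[p[1],p[0]+3]; print("area",s[k][4],"bbox",s[k][:4]); return (l==k).astype(np.uint8)
def hsv(c): return cv2.cvtColor(c.im,cv2.COLOR_BGR2HSV).astype(int)
# riser
h1=hsv(w1);m=blob((h1[...,1]>90)&(h1[...,0]<20)&(h1[...,2]>90),(265,180))
c=max(cv2.findContours(m,0,1)[0],key=cv2.contourArea)
b1=cv2.boxPoints(cv2.minAreaRect(c.astype(np.float32)));print(b1)
for z in(.035,.04,.045):
    P=w1.plane(b1,z);e=np.linalg.norm(np.roll(P,-1,0)-P,axis=1);v=max([P[1]-P[0],P[2]-P[1]],key=np.linalg.norm)
    print(z,P.mean(0),e,np.degrees(np.arctan2(v[1],v[0])))
ht=hsv(t);mt=blob((ht[...,1]>90)&(ht[...,0]<20)&(ht[...,2]>70),(219,202))
ct=max(cv2.findContours(mt,0,1)[0],key=cv2.contourArea);r=cv2.minAreaRect(ct.astype(np.float32));print(r)
print(tri(w1,b1.mean(0),t,r[0]))
# rest in caddy
h2=hsv(w2);m2=blob((h2[...,2]>170)&(h2[...,1]<60),(330,140) if 0 else (int((582-400)*1.28)+10,int(150*1.28)))
cv2.imwrite("pics/m2.png",m2*255)
L=[];Rr=[]
for y in range(140,225):
    x=np.flatnonzero(m2[y]); 
    if len(x): L.append((x[0]-.5,y));Rr.append((x[-1]+.5,y))
E=[]
for a in(L,Rr):
    vx,vy,x0,y0=cv2.fitLine(np.float32(a),cv2.DIST_HUBER,0,.01,.01).ravel();E.append((vx/vy,x0-vx/vy*y0));
print(E)
T=[]
for x in range(0,512):
    y=np.flatnonzero(m2[:,x])
    if len(y): T.append((x,y[0]-.5))
T=np.array(T);T=T[10:-10];print("top",T[0],T[-1]);vx,vy,x0,y0=cv2.fitLine(np.float32(T),cv2.DIST_HUBER,0,.01,.01).ravel();s=vy/vx
cor=[]
for a,b in E:
    y=(s*b+y0-s*x0)/(1-s*a);cor.append((a*y+b,y))
far=[(a*225+b,225) for a,b in E];print(cor,far)
for z in(.055,.06,.065,.07):
    P=w2.plane(cor+far,z);d0=P[2]-P[0];u=d0/np.linalg.norm(d0)
    wd=abs(np.cross(u,P[1]-P[0])[2]);print(z,"width",wd,"end mid",(P[0]+P[1])/2,"yaw",np.degrees(np.arctan2(d0[1],d0[0])),np.degrees(np.arctan2(*(P[3]-P[1])[1::-1])))
tm=blob((ht[...,2]>140)&(ht[...,1]<60),(318,195));ct=max(cv2.findContours(tm,0,1)[0],key=cv2.contourArea);r=cv2.minAreaRect(ct.astype(np.float32));print(r,cv2.boxPoints(r))
print([tri(t,r[0],Cam("side"),(306,233))])
for z in(.055,.06,.065,.07):print(t.plane(cv2.boxPoints(r),z))
E
```

```text
area 3127 bbox [239 149  52  67]
[[237.3477 212.7415]
 [240.9262 148.3293]
 [290.3846 151.0769]
 [286.8062 215.4892]]
0.035 [0.5594 0.1626 0.035 ] [0.0745 0.0534 0.0747 0.0568] 171.0137266564767
0.04 [0.558  0.1627 0.04  ] [0.0734 0.0526 0.0737 0.056 ] 171.0137266564767
0.045 [0.5565 0.1627 0.045 ] [0.0724 0.0519 0.0726 0.0552] 171.01372665647668
area 293 bbox [211 193  16  21]
((218.3893585205078, 203.21722412109375), (14.576254844665527, 19.917863845825195), 5.19442892074585)
(array([0.5578, 0.1623, 0.0346]), np.float64(0.0015189069070575658))
area 7347 bbox [226 127  72 144]
[(np.float32(0.119617544), np.float32(209.24725)), (np.float32(0.061373185), np.float32(281.63596))]
top [236.  131.5] [287.  126.5]
[(np.float32(225.10187), np.float32(132.54427)), (np.float32(289.39886), np.float32(126.487175))] [(np.float32(236.1612), 225), (np.float32(295.44492), 225)]
0.055 width 0.06451267004864343 end mid [ 0.5146 -0.2039  0.055 ] yaw 0.4260347245382475 0.49792549564589506
0.06 width 0.0635514293153788 end mid [ 0.5139 -0.2038  0.06  ] yaw 0.4260347245382429 0.49792549564588034
0.065 wi
[... 233 characters left out ...]
5 133 216]
((327.2098693847656, 217.908203125), (72.47498321533203, 214.6716766357422), 21.370620727539062) [[254.3509 304.659 ]
 [332.5771 104.7476]
 [400.0689 131.1574]
 [321.8427 331.0688]]
[(array([ 0.5174, -0.2366,  0.0853]), np.float64(0.10149000357976525))]
[[ 0.1989  0.0541  0.055 ]
 [ 0.8996 -0.2849  0.055 ]
 [ 0.7781 -0.5234  0.055 ]
 [ 0.0992 -0.1637  0.055 ]]
[[ 0.1994  0.054   0.06  ]
 [ 0.8973 -0.2838  0.06  ]
 [ 0.7762 -0.5212  0.06  ]
 [ 0.1001 -0.163   0.06  ]]
[[ 0.1998  0.0538  0.065 ]
 [ 0.895  -0.2826  0.065 ]
 [ 0.7744 -0.5191  0.065 ]
 [ 0.1009 -0.1623  0.065 ]]
[[ 0.2003  0.0536  0.07  ]
 [ 0.8927 -0.2814  0.07  ]
 [ 0.7725 -0.517   0.07  ]
 [ 0.1017 -0.1616  0.07  ]]
```

View pics/w2.png

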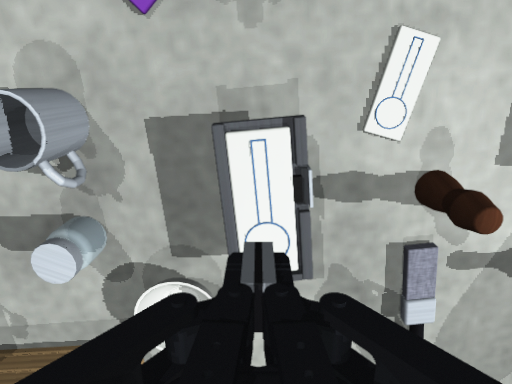

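The wrist view shows the rest with its near edge from (225,132) to (289,126). About 8 px of deck shows beyond it up to the mouth, and the clip is on the right at (303,187). The yaws from the two views disagree, so I'll check the top view with a tighter mask.

```bash
python3 - <<'E'
from h import *
import pickle
np.set_printoptions(precision=4,suppress=True)
w2=pickle.load(open("w2.pkl","rb"));t0=cv2.imread("pics/top0.png");t=Cam("top");t.im=t0
g=cv2.resize(t0[155:220,298:340],None,fx=8,fy=8,interpolation=cv2.INTER_CUBIC).max(2)
print("levels",np.percentile(g,[5,20,50,80,95]))
m=(g>125).astype(np.uint8);m=cv2.morphologyEx(m,cv2.MORPH_CLOSE,np.ones((25,25)))
n,l,s,c=cv2.connectedComponentsWithStats(m);k=l[260,170];print(s[k])
mm=(l==k)
rows=np.arange(110,400,4);ed=[]
for f in(0,-1):
    a=np.float32([(np.flatnonzero(mm[y])[f],y) for y in rows if mm[y].any()])
    vx,vy,x0,y0=cv2.fitLine(a,cv2.DIST_HUBER,0,.01,.01).ravel()
    ed.append([(x0+vx/vy*(y-y0),y) for y in(110,396)])
p=(np.array(ed).reshape(-1,2)+.5)/8-.5+[298,155]
for z in(.06,.07):
    P=t.plane(p,z);d=[P[1]-P[0],P[3]-P[2]];print(P,[np.degrees(np.arctan2(-x[1],-x[0])) for x in d],np.linalg.norm(P[0]-P[2]))
c=np.float32([x for x in max(cv2.findContours(mm.astype(np.uint8),0,1)[0],key=cv2.contourArea)[:,0]])
b=(cv2.boxPoints(cv2.minAreaRect(c))+.5)/8-.5+[298,155]
P=t.plane(b,.067);print(P,P.mean(0),np.linalg.norm(np.diff(P,axis=0),axis=1))
# wrist outer dark outline of the caddy
h=w2.im.max(2);print("wrist row190 cols205-320",h[190,205:320:3]); print("col 260 rows 105-140",h[105:140,260])
E
```

```text
levels [ 62.  75. 103. 158. 168.]
[   86    72   179   353 49173]
[[ 0.6577 -0.1712  0.06  ]
 [ 0.5265 -0.1723  0.06  ]
 [ 0.6534 -0.2344  0.06  ]
 [ 0.5222 -0.2352  0.06  ]] [np.float64(0.4851233663244576), np.float64(0.3235996509312349)] 0.06338781207339224
[[ 0.655  -0.1697  0.07  ]
 [ 0.5248 -0.1708  0.07  ]
 [ 0.6507 -0.2325  0.07  ]
 [ 0.5205 -0.2332  0.07  ]] [np.float64(0.48512336632446484), np.float64(0.3235996509312445)] 0.06288460976767961
[[ 0.6693 -0.1687  0.067 ]
 [ 0.672  -0.2356  0.067 ]
 [ 0.5123 -0.2353  0.067 ]
 [ 0.5099 -0.17    0.067 ]] [ 0.5909 -0.2024  0.067 ] [0.067  0.1597 0.0653]
wrist row190 cols205-320 [107 108 112 112 112  85  98  99 103 175 245 245 245 245 246 246 246 212
 246 246 246 207 246 246 246 246 246 246 246 247  32  34  34  54  63 217
  99  87  86]
col 260 rows 105-140 [150 148 147 147 146 147 147 149 149 151 151 151 152 119  59  93  99 100
  99  95  90  88  76  66 146 217 237 244 245 245 245 245 245 229 187]
```

Both views now agree. The rest's centre is about (0.592, -0.203) with yaw 0.45°, and its top is around z = 0.06. I'll hover over its rear half.

```bash
python3 -m handwheel '-25 3 10 0 0 -2 0; -50 6 35 0 0 -5.2 0; -76 8 65 0 0 -5.2 0; -76 8 95 0 0 -5.2 0; -76 8 125 0 0 -5.2 0; -76 8 150 0 0 -5.2 0; -76 8 162 0 0 -5.2 0; -76 8 162 0 0 -5.2 0; -76 8 162 0 0 -5.2 0'
python3 -m handwheel '0 0 3 0 0 0 0; 0 0 6 0 0 0 0; 0 0 9 0 0 0 0; 0 0 11 0 0 0 0; 0 0 11 0 0 0 0'
python3 -c "
from h import *
s=ctrl.read_state();print(s['tool_pos'],s['ee_rot'],s['force'])
w=Cam('wrist','pics/w3.png')"
```

```text
time_s: 3.88
tool_pos: [0.6271, -0.2043, 0.0855]
ee_rot: [[-1.0, -0.008, -0.001], [-0.008, 1.0, 0.0], [0.001, 0.0, -1.0]]
force: [-0.1, 0.2, 0.3]
grip_width: 0.0
gripper_force: 0.0
time_s: 4.3
tool_pos: [0.6273, -0.2048, 0.0742]
ee_rot: [[-1.0, -0.007, -0.0], [-0.007, 1.0, 0.0], [0.0, 0.0, -1.0]]
force: [-0.6, 0.5, 0.1]
grip_width: -0.0
gripper_force: 0.0
[ 0.62731378 -0.20480669  0.07418291] [[-9.99973827e-01 -7.23454954e-03 -7.73650977e-05]
 [-7.23455241e-03  9.99973830e-01  3.69154948e-05]
 [ 7.70960061e-05  3.74742305e-05 -9.99999996e-01]] [-0.56435002  0.50859136  0.10885931]
```

```bash
python3 -m handwheel '0 0 1 0 0 0 0; 0 0 2 0 0 0 0; 0 0 3 0 0 0 0; 0 0 4 0 0 0 0;0 0 4 0 0 0 0' | grep -E "pos|force:"
python3 -m handwheel '0 0 1 0 0 0 0; 0 0 2 0 0 0 0; 0 0 2.5 0 0 0 0; 0 0 2.5 0 0 0 0' | grep -E "pos|force:"
```

```text
tool_pos: [0.6273, -0.2048, 0.07]
force: [-0.1, -0.9, 0.3]
gripper_force: 0.0
tool_pos: [0.6274, -0.2048, 0.0676]
force: [-0.5, -0.2, 0.0]
gripper_force: 0.0
```

```bash
python3 -m handwheel '0 0 0.5 0 0 0 0; 0 0 1 0 0 0 0; 0 0 1.5 0 0 0 0; 0 0 2 0 0 0 0' | grep -E "pos|force:"
```

```text
tool_pos: [0.6275, -0.2049, 0.0658]
force: [0.3, 0.2, 0.4]
gripper_force: 0.0
```

```bash
python3 -m handwheel '0 0 0.5 0 0 0 0; 0 0 1 0 0 0 0; 0 0 1.5 0 0 0 0' | grep -E "pos|force:"
```

```text
tool_pos: [0.6274, -0.2048, 0.0642]
force: [-0.3, 0.4, 0.1]
gripper_force: 0.0
```

```bash
python3 -m handwheel '0 0 0.5 0 0 0 0; 0 0 1 0 0 0 0; 0 0 1.5 0 0 0 0' | grep -E "pos|force:"
```

```text
tool_pos: [0.6274, -0.2048, 0.063]
force: [-3.1, 1.5, 6.7]
gripper_force: 3.2
```

```bash
python3 -m handwheel '0 0 0.5 0 0 0 0; 0 0 1 0 0 0 0' | grep -E "pos|force:"
```

```text
tool_pos: [0.6275, -0.2049, 0.063]
force: [-3.9, 1.7, 14.3]
gripper_force: 7.1
```

```bash
python3 -m handwheel '0 0 0.5 0 0 0 0; 0 0 0.5 0 0 0 0' | grep -E "pos|force:"
```

```text
tool_pos: [0.6275, -0.2049, 0.063]
force: [-4.8, 2.1, 14.0]
gripper_force: 6.7
```

Contact is at z = 0.063, so the deck is at 0.055. I'll press a little more.

```bash
python3 -m handwheel '0 0 0.4 0 0 0 0; 0 0 0.4 0 0 0 0; 0 0 0.4 0 0 0 0' | grep -E "pos|force:"
python3 -c "
from h import *
print(ctrl.read_state()['force'])"
```

```text
tool_pos: [0.6275, -0.2049, 0.063]
force: [-5.6, 2.2, 16.1]
gripper_force: 8.0
[-5.58171282  2.23823033 16.14453626]
```

```bash
python3 -m handwheel '0 0 0.4 0 0 0 0; 0 0 0.7 0 0 0 0; 0 0 0.7 0 0 0 0; 2 0 0.7 0 0 0 0; 4 0 0.7 0 0 0 0' | grep -E "pos|force:"
```

```text
tool_pos: [0.6259, -0.2053, 0.063]
force: [4.7, 0.4, 13.9]
gripper_force: 6.5
```

```bash
python3 -m handwheel '0 0 0.5 0 0 0 0; 0 0 0.8 0 0 0 0; 2 0 0.8 0 0 0 0; 4 0 0.8 0 0 0 0;4 0 0.8 0 0 0 0' | grep -E "pos|force:"
```

```text
tool_pos: [0.6226, -0.2054, 0.063]
force: [6.5, 2.1, 17.4]
gripper_force: 8.9
```

```bash
python3 -m handwheel '1 0 0.4 0 0 0 0; 3 0 0.4 0 0 0 0; 5 0 0.4 0 0 0 0; 7 0 0.4 0 0 0 0;8 0 0.4 0 0 0 0;8 0 0.4 0 0 0 0' | grep -E "pos|force:"
python3 - <<'E'
from h import *
np.set_printoptions(precision=4,suppress=True)
w=Cam("wrist","pics/w4.png");v=w.im.max(2);print(ctrl.read_state()["tool_pos"])
for X in(-.22,-.205,-.19):
    P=np.c_[np.linspace(.47,.53,121),np.full(121,X),np.full(121,.063)];p=w.proj(P)
    val=cv2.remap(v,np.float32(p[:,:1]),np.float32(p[:,1:]),1).ravel();i=np.flatnonzero(val>170);print(X,P[i[0],0] if len(i) else None,val[::10])
E
```

```text
tool_pos: [0.6151, -0.2055, 0.063]
force: [7.3, 3.1, 19.7]
gripper_force: 10.0
[ 0.6151 -0.2055  0.063 ]
-0.22 0.5055000000000001 [  0   0   0   0   0   0   0  75 244 244 244 244 244]
-0.205 0.5055000000000001 [  0   0   0   0   0   0   0 143 244 244 244 244 244]
-0.19 0.505 [  0   0   0   0   0   0   0 240 244 244 244 244 243]
```

```bash
cat > e.py <<'E'
from h import *
np.set_printoptions(precision=4,suppress=True)
w=Cam("top","pics/t.png");v=w.im.max(2)
for Y in(-.225,-.205,-.185):
    P=np.c_[np.linspace(.38,.57,191),np.full(191,Y),np.full(191,.063)];p=w.proj(P)
    val=cv2.remap(v,np.float32(p[:,:1]),np.float32(p[:,1:]),1).ravel();print(Y,val[::6])
    # bright run reaching furthest to robot, connected to rest
    i=np.flatnonzero(val>128);print("ends",P[i[0],0],P[i[-1],0],len(i))
print(ctrl.read_state()["tool_pos"])
E
python3 e.py
```

```text
-0.225 [127 128 129 129 130 130 130 130 131 131 130 131 130 131 131 131 131 131
 131 131 131 131 131 132 132 132 132 132 132 132 132 132]
ends 0.388 0.57 183
-0.205 [129 129 129 129 130 130 130 130 130 130 130 131 131 131 131 131 131 131
 131 131 132 132 131 132 132 132 132 132 132 132 132 132]
ends 0.38 0.57 191
-0.185 [129 129 128 128 129 130 131 130 131 130 130 131 131 131 131 131 131 132
 132 132 131 132 132 131 132 132 132 132 132 132 133 134]
ends 0.38 0.57 182
[ 0.6151 -0.2055  0.0629]
```

```bash
python3 - <<'E'
from h import *
np.set_printoptions(precision=4,suppress=True)
a=Cam("side");c=a.im[180:300,200:380];cv2.imwrite("pics/s5.png",cv2.resize(c,None,fx=4,fy=4,interpolation=2))
print(a.proj([[.505,-.203,.063],[.505,-.235,.063],[.495,-.203,.063]]))
E
```

```text
[[277.1503 237.2812]
 [282.5501 243.8504]
 [273.8777 238.2527]]
```

View pics/s5.png

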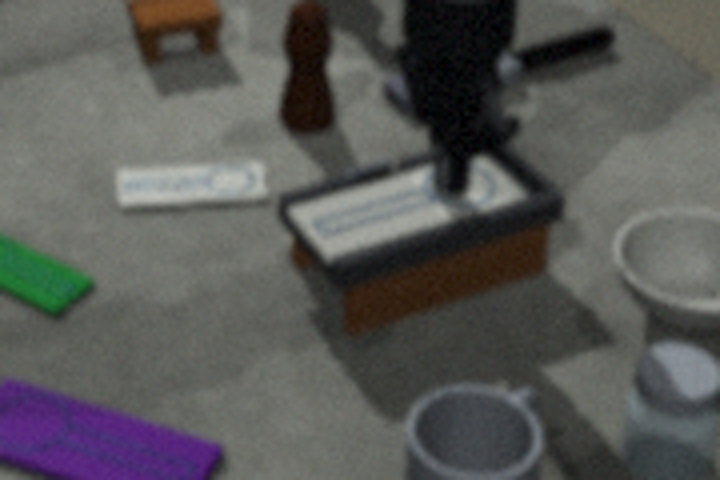

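The side view shows the rest moving with the finger: its near edge now reaches the mouth, and bare deck shows behind it. The press force is about 20 N, so I'll keep dragging.

```bash
python3 -m handwheel '1 0 0 0 0 0 0; 3 0 0 0 0 0 0; 5 0 0 0 0 0 0; 7 0 0 0 0 0 0;9 0 0 0 0 0 0;11 0 0 0 0 0 0;12 0 0 0 0 0 0;12 0 0 0 0 0 0' | grep -E "pos|force:"
```

```text
tool_pos: [0.6032, -0.2056, 0.0629]
force: [6.3, 3.7, 20.5]
gripper_force: 10.3
```

```bash
python3 -m handwheel '1 0 0 0 0 0 0; 3 0 0 0 0 0 0; 5 0 0 0 0 0 0; 7 0 0 0 0 0 0;9 0 0 0 0 0 0;11 0 0 0 0 0 0;13 0 0 0 0 0 0;15 0 0 0 0 0 0;16 0 0 0 0 0 0;16 0 0 0 0 0 0' | grep -E "pos|force:"
```

```text
tool_pos: [0.5873, -0.2057, 0.063]
force: [6.6, 3.7, 21.1]
gripper_force: 10.6
```

```bash
python3 - <<'E'
from h import *
np.set_printoptions(precision=4,suppress=True)
# rest's end in side view: bright fraction along centre line at z=.063
a=Cam("side");v=a.im.max(2)
for Y in(-.22,-.205,-.19):
    P=np.c_[np.arange(.42,.58,.002),np.full(80,Y),np.full(80,.063)];p=a.proj(P)
    val=cv2.remap(v,np.float32(p[:,:1]),np.float32(p[:,1:]),1).ravel();print(Y,val)
E
```

```text
-0.22 [109 110 111 113 114 112 111 112 112 112 112 109 108 107 106 105 105 104
 103 101 100 102 103 102  97  98 107 129 145 154 160 162 162 160 160 164
 161 160 160 160 160 162 161 161 160 161 162 160 160 161 164 164 163 163
 162 161 159 160 162 160 161 165 164 163 164 162 161 163 162 161 159 160
 160 163 162 158 145 128 108  96]
-0.205 [111 115 115 112 113 113 111 113 110 108 107 111 113 108 108 111 117 115
 114 116 117 118 116 114 112 111 120 134 148 151 148 141 138 138 142 145
 147 147 148 150 152 151 149 147 148 151 148 146 146 145 147 150 148 148
 148 149 150 149 147 147 149 150 148 147 147 148 148 149 148 146 146 151
 150 146 138 129 119 104  88  72]
-0.19 [111 111 111 110 111 112 110 110 112 113 112 110 109 109 110 111 111 112
 114 113 113 112 110 106 102 103 113 131 147 158 160 160 159 157 154 151
 154 154 154 157 157 154 156 158 158 158 158 158 156 155 152 153 154 154
 154 156 155 155 156 154 152 155 154 152 152 153 154 153 153 154 153 152
 154 155 158 157 153 145 135 124]
```

The rest's end is at x = 0.474, which matches the finger travel, so it hasn't slipped. About 26 mm more to go.

```bash
python3 -m handwheel '1 0 -0.2 0 0 0 0; 3 0 -0.2 0 0 0 0; 5 0 -0.2 0 0 0 0; 7 0 -0.2 0 0 0 0;9 0 -0.2 0 0 0 0;11 0 -0.2 0 0 0 0;13 0 -0.2 0 0 0 0;13 0 -0.2 0 0 0 0' | grep -E "pos|force:"
python3 -m handwheel '1 0 0 0 0 0 0; 3 0 0 0 0 0 0; 5 0 0 0 0 0 0; 7 0 0 0 0 0 0;9 0 0 0 0 0 0;11 0 0 0 0 0 0;13 0 0 0 0 0 0;13 0 0 0 0 0 0' | grep -E "pos|force:"
```

```text
tool_pos: [0.5741, -0.2059, 0.063]
force: [5.7, 4.3, 20.9]
gripper_force: 10.4
tool_pos: [0.5611, -0.206, 0.0629]
force: [5.3, 3.4, 21.0]
gripper_force: 10.7
```

```bash
python3 -m handwheel '0 0 -2 0 0 0 0; 0 0 -4 0 0 0 0; 0 0 -8 0 0 0 0; 0 0 -20 0 0 0 0; 10 0 -50 0 0 0 0; 30 0 -80 0 0 0 0; 50 0 -110 0 0 0 0; 71 0 -140 0 0 0 0; 71 0 -140 0 0 0 0; 71 0 -140 0 0 0 0' | grep -E "pos|force:"
python3 - <<'E'
from h import *
np.set_printoptions(precision=4,suppress=True)
w=Cam("wrist","pics/w6.png");v=w.im.max(2);print(ctrl.read_state()["tool_pos"])
def run(P):
    p=w.proj(P);return cv2.remap(v,np.float32(p[:,:1]),np.float32(p[:,1:]),1).ravel()
for Y in(-.225,-.215,-.195,-.185):
    P=np.c_[np.arange(.40,.48,.001),np.full(80,Y),np.full(80,.063)];i=np.flatnonzero(run(P)>195);print("end",Y,P[i[0],0])
for X in(.455,.465,.475,.485):
    P=np.c_[np.full(200,X),np.arange(-.3,-.1,.001),np.full(200,.063)];i=np.flatnonzero(run(P)>195);print("sides",X,P[i[0],1],P[i[-1],1],len(i))
E
```

```text
tool_pos: [0.4862, -0.2063, 0.201]
force: [0.1, -0.4, -0.6]
gripper_force: 0.0
[ 0.4863 -0.206   0.1995]
end -0.225 0.45000000000000007
end -0.215 0.45000000000000007
end -0.195 0.45000000000000007
end -0.185 0.45000000000000007
sides 0.455 -0.23499999999999993 -0.17299999999999988 63
sides 0.465 -0.23499999999999993 -0.17299999999999988 60
sides 0.475 -0.23499999999999993 -0.17299999999999988 60
sides 0.485 -0.23499999999999993 -0.17299999999999988 60
```

View pics/w6.png

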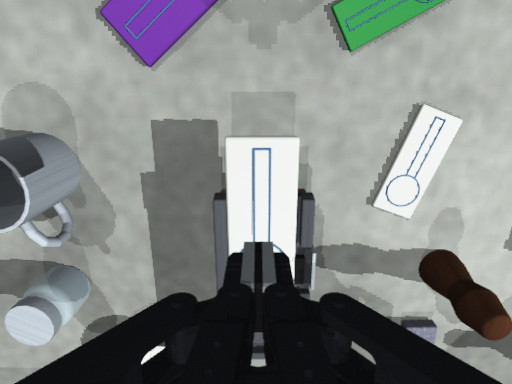

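The rest sits flat and overhangs about 54 mm. Its end edge is at row 137 and the rail ends are at row 193, with the two sides at columns 226 and 299. I'll open the gripper and pinch it by the width at x ≈ 0.476.

```bash
python3 -m handwheel '5 1 0 0 0 0 1; 10 2 0 0 0 0 1; 10 2 0 0 0 0 1; 10 2 0 0 0 0 1; 10 2 20 0 0 0 1; 10 2 40 0 0 0 1; 10 2 60 0 0 0 1; 10 2 80 0 0 0 1;10 2 90 0 0 0 1; 10 2 90 0 0 0 1' 40
python3 - <<'E'
from h import *
w=Cam("wrist","pics/w7.png")
E
```

```text
time_s: 12.6
tool_pos: [0.4755, -0.2032, 0.1069]
ee_rot: [[-1.0, -0.007, -0.004], [-0.007, 1.0, 0.002], [0.004, 0.002, -1.0]]
force: [-0.2, 0.1, 0.5]
grip_width: 0.0855
gripper_force: 0.0
```

View pics/w7.png

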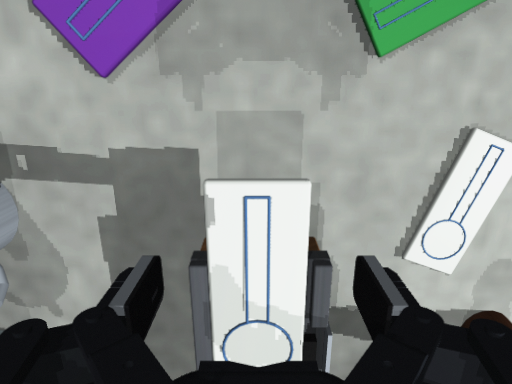

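The rest runs from column 206 to 311, centred between the fingers at 162 and 355. I'll descend and pinch.

```bash
python3 -m handwheel '0 0 15 0 0 0 1; 0 0 30 0 0 0 1; 0 0 45 0 0 0 1; 0 0 60 0 0 0 1; 0 0 70 0 0 0 1; 0 0 76 0 0 0 1; 0 0 76 0 0 0 1' |grep -E "pos|force|wid"
python3 -m handwheel '0 0 0 0 0 0 .7; 0 0 0 0 0 0 .6; 0 0 0 0 0 0 0.5; 0 0 0 0 0 0 0.5; 0 0 0 0 0 0 0.5; 0 0 0 0 0 0 0.5' 45
```

```text
tool_pos: [0.4764, -0.2039, 0.0328]
force: [-0.6, 0.8, 0.2]
grip_width: 0.0853
gripper_force: 0.0
time_s: 13.73
tool_pos: [0.4769, -0.2039, 0.0341]
ee_rot: [[-1.0, -0.007, 0.002], [-0.007, 1.0, -0.0], [-0.002, -0.0, -1.0]]
force: [-0.8, 3.6, 7.8]
grip_width: 0.0632
gripper_force: 48.8
```

```bash
python3 -m handwheel '0 0 -1 0 0 0 0.5; 2 0 -1.5 0 0 0 .5; 6 0 -2 0 0 0 0.5; 12 0 -2 0 0 0 0.5; 18 0 -2 0 0 0 0.5; 24 0 -2 0 0 0 0.5;30 0 -2 0 0 0 .5;36 0 -2 0 0 0 .5;42 0 -2 0 0 0 .5; 48 0 -2 0 0 0 .5' |grep -E "pos|force|wid"
python3 -m handwheel '8 0 0 0 0 0 0.5; 16 0 0 0 0 0 0.5; 22 0 0 0 0 0 .5;22 0 0 0 0 0 .5' 

```

```text
tool_pos: [0.4275, -0.2044, 0.0352]
force: [0.2, -0.3, -1.4]
grip_width: 0.0627
gripper_force: 49.6
time_s: 14.9
tool_pos: [0.4049, -0.2043, 0.0352]
ee_rot: [[-1.0, -0.007, -0.001], [-0.007, 1.0, 0.0], [0.001, 0.0, -1.0]]
force: [0.5, -0.1, -1.0]
grip_width: 0.0631
gripper_force: 49.6
```

```bash
python3 -m handwheel '0 0 -5 0 0 0 0.5; 0 0 -15 0 0 0 .5; 0 0 -35 0 0 0 0.5; 0 0 -55 0 0 0 0.5; 0 0 -75 0 0 0 0.5; 0 0 -95 0 0 0 0.5;0 0 -110 0 0 0 .5;0 0 -110 0 0 0 .5;0 0 -110 0 0 0 .5' |grep -E "pos|force|wid"
python3 - <<'E'
from h import *
import pickle
np.set_printoptions(precision=4,suppress=True)
w1=pickle.load(open("w1.pkl","rb"));w=Cam("wrist","pics/w8.png");s=Cam("side");st=ctrl.read_state();print(st["tool_pos"])
h=cv2.cvtColor(w1.im,cv2.COLOR_BGR2HSV).astype(int);m=((h[...,1]>90)&(h[...,0]<20)&(h[...,2]>90)).astype(np.uint8);m[:, :200]=0;m[:,320:]=0
m=cv2.morphologyEx(m,cv2.MORPH_CLOSE,np.ones((5,5)))
c=max(cv2.findContours(m,0,1)[0],key=cv2.contourArea)
q=cv2.approxPolyDP(c,6,True)[:,0];print("quad",q.tolist())
pts=c[:,0].astype(float);lines=[]
def fit(a): vx,vy,x,y=cv2.fitLine(np.float32(a),cv2.DIST_HUBER,0,.01,.01).ravel();return np.array([vx,vy]),np.array([x,y])
def X(a,b): k=np.linalg.solve(np.c_[a[0],-b[0]],b[1]-a[1]);return a[1]+k[0]*a[0]
full=[np.flatnonzero(m[y]) for y in range(384)]
ys=range(162,206);L=fit([(full[y][0]-.5,y) for y in ys]);R=fit([(full[y][-1]+.5,y) for y in ys])
xs=range(250,280);T=fit([(x,np.flatnonzero(m[:,x])[0]-.5) for x in xs]);B=fit([(x,np.flatnonzero(m[:,x])[-1]+.5) for x in xs])
C=np.array([X(L,T),X(R,T),X(R,B),X(L,B)]);print(C)
for z in(.035,.038,.041):
    P=w1.plane(C,z);a=P[0]-P[3];b=P[1]-P[2];print(z,P.mean(0),np.linalg.norm(np.roll(P,-1,0)-P,axis=1),[np.degrees(np.arctan2(-v[1],-v[0])) for v in(a,b)])
cv2.imwrite("pics/v8.png",np.hstack([cv2.resize(w.im,(400,300)),cv2.resize(s.im[150:300,200:400],(400,300)),]))
cv2.imwrite("pics/w1c.png",cv2.resize(w1.im[130:230,220:310],None,fx=6,fy=6))
E
```

```text
tool_pos: [0.4069, -0.2047, 0.1457]
force: [0.1, 0.1, -1.5]
grip_width: 0.063
gripper_force: 49.8
[ 0.4061 -0.2041  0.1444]
quad [[242, 149], [239, 212], [284, 215], [289, 151]]
[[240.5114 148.502 ]
 [290.6594 151.1131]
 [285.1606 215.1093]
 [238.1619 212.8904]]
0.035 [0.5594 0.1623 0.035 ] [0.0541 0.0743 0.0539 0.0744] [np.float64(-7.9279136899768), np.float64(-8.062632822689734)]
0.038 [0.5585 0.1624 0.038 ] [0.0536 0.0737 0.0535 0.0738] [np.float64(-7.927913689976815), np.float64(-8.06263282268974)]
0.041 [0.5576 0.1624 0.041 ] [0.0532 0.073  0.053  0.0731] [np.float64(-7.927913689976816), np.float64(-8.062632822689718)]
```

View pics/v8.png

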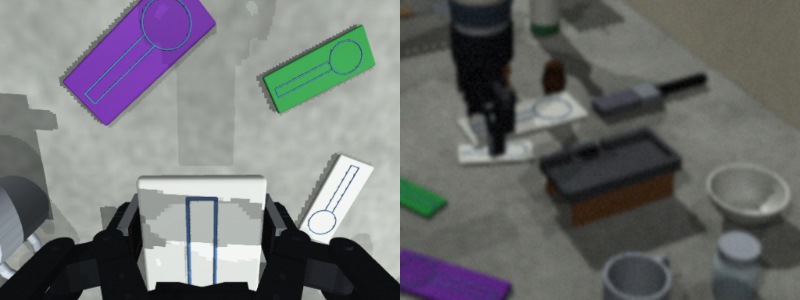

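The grip is good and the rest is level. The riser's corners fit 54 × 74 mm at z = 0.036, centred at (0.559, 0.162) with yaw -8°. The mug, mill and look-alikes haven't moved. I'll transfer now.

```bash
python3 -m handwheel '-3 10 0 0 0 0 0.5; -8 30 0 0 0 1 .5; -16 55 0 0 0 2 0.5; -24 85 0 0 0 3 0.5; -32 115 0 0 0 4 0.5; -40 145 0 0 0 5 0.5;-48 175 0 0 0 6 .5;-57 205 0 0 0 7 .5;-65 235 0 0 0 8 .5; -74 265 0 0 0 8.4 .5' |grep -E "pos|rot|force|wid"
python3 - <<'E'
from h import *
s=ctrl.read_state();print(to_tool([.5069,.1696,.1444],s),s["tool_pos"],np.degrees(np.arctan2(-s["ee_rot"][1][0],-s["ee_rot"][0][0])))
E
```

```text
tool_pos: [0.4779, 0.0633, 0.1443]
ee_rot: [[-0.99, 0.14, -0.002], [0.14, 0.99, 0.0], [0.002, -0.0, -1.0]]
force: [1.5, -0.4, -1.8]
grip_width: 0.063
gripper_force: 49.8
[-13.87763415 109.26932272  -0.1478256 ] [0.47789517 0.06334041 0.14427671] -8.029477162161252
```

```bash
python3 -m handwheel '-3 25 0 0 0 0 0.5; -7 52 0 0 0 0 .5; -10 78 0 0 0 0 0.5; -13 98 0 0 0 0 0.5; -14 109 0 0 0 0 0.5; -14 109 20 0 0 0 0.5;-14 109 40 0 0 0 .5;-14 109 60 0 0 0 .5;-14 109 80 0 0 0 .5;-14 109 80 0 0 0 .5' |grep -E "pos|rot|force|wid"
python3 - <<'E'
from h import *
import pickle
np.set_printoptions(precision=4,suppress=True)
st=ctrl.read_state();print(st["tool_pos"],to_tool([.5069,.1696,.08],st))
s=Cam("side");w=Cam("wrist","pics/w9.png")
z=st["tool_pos"][2]+.029;v=w.im.max(2)
# near end edge and sides, along tool axes
x=-np.array(st["ee_rot"])[:,0];y=np.array(st["ee_rot"])[:,1];o=np.array([*st["tool_pos"][:2],z])
def run(P):
    p=w.proj(P);return cv2.remap(v,np.float32(p[:,:1]),np.float32(p[:,1:]),1).ravel()
for dy in(-.02,.02):
    a=np.arange(-.06,0,.0005);i=run(o+a[:,None]*x+dy*y);print("end",dy,i[40:90:3],a[40:90:3])
for dx in(-.022,-.015):
    a=np.arange(-.045,.045,.0005);i=run(o+dx*x+a[:,None]*y);print(dx,a[i>150][[0,-1]])
cv2.imwrite("pics/v9.png",np.hstack([cv2.resize(w.im,(400,300)),cv2.resize(s.im[130:250,180:340],(400,300),interpolation=2)]))
E
```

```text
tool_pos: [0.5048, 0.1667, 0.0613]
ee_rot: [[-0.99, 0.139, -0.007], [0.139, 0.99, -0.001], [0.007, -0.002, -1.0]]
force: [-1.0, -1.0, -2.7]
grip_width: 0.0629
gripper_force: 50.2
[0.5048 0.1667 0.0613] [ -1.5734   3.1728 -18.7528]
end -0.02 [157 155 152 152 152 153 156 156 130 118 193 212 217 218 218 218 218] [-0.04   -0.0385 -0.037  -0.0355 -0.034  -0.0325 -0.031  -0.0295 -0.028
 -0.0265 -0.025  -0.0235 -0.022  -0.0205 -0.019  -0.0175 -0.016 ]
end 0.02 [170 171 172 178 182 184 186 187 133 126 202 215 220 220 220 220 220] [-0.04   -0.0385 -0.037  -0.0355 -0.034  -0.0325 -0.031  -0.0295 -0.028
 -0.0265 -0.025  -0.0235 -0.022  -0.0205 -0.019  -0.0175 -0.016 ]
-0.022 [-0.045   0.0445]
-0.015 [-0.045   0.0445]
```

View pics/v9.png

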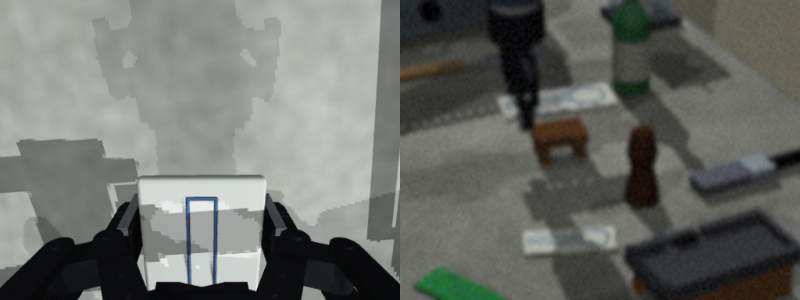

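The rest hangs level above the riser. I'll let it settle, correct and lower.

```bash
python3 -m handwheel '0 0 5 0 0 0 0.5; 0 0 10 0 0 0 .5; 0 0 10 0 0 0 .5; 0 0 10 0 0 0 .5' |grep -E "pos|rot|force|wid"
python3 - <<'E'
from h import *
st=ctrl.read_state();print(st["tool_pos"],to_tool([.506,.1697,.017],st),np.array(st["ee_rot"]).round(4).tolist())
E
```

```text
tool_pos: [0.5076, 0.1671, 0.0555]
ee_rot: [[-0.99, 0.139, 0.0], [0.139, 0.99, 0.0], [-0.0, 0.0, -1.0]]
force: [-0.6, 0.5, -1.7]
grip_width: 0.0632
gripper_force: 50.2
[0.50756026 0.1670572  0.05546034] [ 1.92442476  2.39847535 38.459857  ] [[-0.9903, 0.139, 0.0003], [0.139, 0.9903, 0.0], [-0.0003, 0.0, -1.0]]
```

```bash
python3 -m handwheel '1 1.5 6 0 0 0 0.5; 2 2.5 13 0 0 0 .5; 2 2.5 20 0 0 0 .5; 2 2.5 26 0 0 0 .5; 2 2.5 31 0 0 0 .5; 2 2.5 34 0 0 0 .5; 2 2.5 34 0 0 0 .5' |grep -E "pos|force|wid"
python3 -m handwheel '0 0 1 0 0 0 0.5; 0 0 2 0 0 0 .5; 0 0 3 0 0 0 .5; 0 0 3 0 0 0 .5' |grep -E "pos|force|wid"
```

```text
tool_pos: [0.5056, 0.1698, 0.0205]
force: [0.3, 0.3, -1.2]
grip_width: 0.0635
gripper_force: 50.2
tool_pos: [0.5062, 0.1699, 0.0195]
force: [-5.2, -0.5, 11.1]
grip_width: 0.0629
gripper_force: 51.6
```

```bash
python3 -m handwheel '0 0 0.7 0 0 0 0.5; 0 0 1.3 0 0 0 .5; 0 0 1.3 0 0 0 .5' |grep -E "pos|force|wid"
```

```text
tool_pos: [0.5063, 0.17, 0.0187]
force: [-6.3, -1.1, 16.5]
grip_width: 0.0628
gripper_force: 52.5
```

```bash
python3 -m handwheel '0 0 -1 0 0 0 0.5; 0 0 -2 0 0 0 .5; 0 0 -2 0 0 0 .5' |grep -E "pos|force|wid"
python3 - <<'E'
from h import *
s=Cam("side");cv2.imwrite("pics/s10.png",cv2.resize(s.im[150:220,200:290],(800,600),interpolation=2))
E
```

```text
tool_pos: [0.5061, 0.1699, 0.0192]
force: [0.8, 0.1, -0.9]
grip_width: 0.0628
gripper_force: 50.9
```

View pics/s10.png

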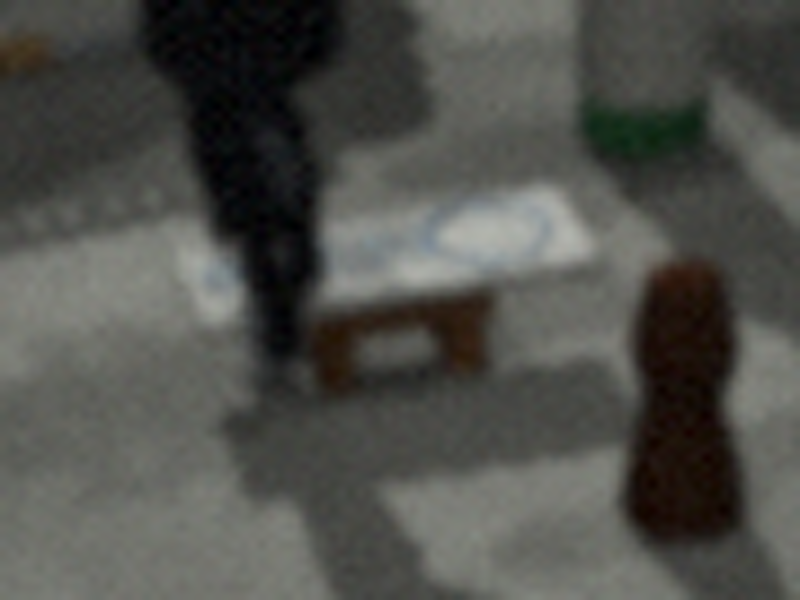

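The rest is level and just touching the riser. I'll open slowly and back off straight up.

```bash
python3 -m handwheel '0 0 0.4 0 0 0 0.6; 0 0 0.4 0 0 0 .7; 0 0 0.4 0 0 0 .74; 0 0 0.4 0 0 0 .76;0 0 0.4 0 0 0 .8;0 0 0.4 0 0 0 .88;0 0 0.4 0 0 0 1;0 0 0.4 0 0 0 1' 20 |grep -E "pos|force|wid"
python3 -m handwheel '0 0 0 0 0 0 1; 0 0 -8 0 0 0 1; 0 0 -20 0 0 0 1; 0 0 -40 0 0 0 1;0 0 -65 0 0 0 1;0 0 -90 0 0 0 1;0 0 -120 0 0 0 1;0 0 -150 0 0 0 1;10 0 -170 0 0 0 1;10 0 -170 0 0 0 1' |grep -E "pos|force|wid"
python3 - <<'E'
from h import *
np.set_printoptions(precision=4,suppress=True)
w=Cam("wrist","pics/w11.png")
v=w.im.copy();m=(v.min(2)>195).astype(np.uint8);m=cv2.morphologyEx(m,cv2.MORPH_CLOSE,np.ones((7,7)))
n,l,s,c=cv2.connectedComponentsWithStats(m);p=w.proj([.545,.165,.047])[0].astype(int);k=l[p[1]-8,p[0]]
print(p,s[k]);ys=range(s[k][1]+12,s[k][1]+90)
def fit(a): vx,vy,x,y=cv2.fitLine(np.float32(a),cv2.DIST_HUBER,0,.01,.01).ravel();return lambda Y:(x+vx/vy*(Y-y),Y)
mm=l==k;L=fit([(np.flatnonzero(mm[y])[0]-.5,y) for y in ys]);R=fit([(np.flatnonzero(mm[y])[-1]+.5,y) for y in ys])
P=w.plane([L(ys[0]),L(ys[-1]),R(ys[0]),R(ys[-1])],.048)
d=[P[1]-P[0],P[3]-P[2]];print("yaw",[np.degrees(np.arctan2(q[1],q[0])) for q in d],"w",np.linalg.norm(P[0]-P[2]))
x=(s[k][0]*1.+s[k][0]+s[k][2])/2;top=np.flatnonzero(mm[:,int(x)])[0]-.5;E=w.plane([(x,top)],.048)[0];print("end",E,"centre",E+[.08*.9903,-.08*.139,0])
s=Cam("side")
cv2.imwrite("pics/v11.png",np.hstack([cv2.resize(w.im,(400,300)),cv2.resize(s.im[130:250,180:340],(400,300),interpolation=2)]))
E
```

```text
tool_pos: [0.5058, 0.1698, 0.0183]
force: [-0.6, 0.6, 0.5]
grip_width: 0.0854
gripper_force: 0.0
tool_pos: [0.4965, 0.1717, 0.1935]
force: [0.6, 0.1, -0.7]
grip_width: 0.0854
gripper_force: 0.0
[258 225] [ 223  158   71  150 9782]
yaw [np.float64(-8.058576043429627), np.float64(-7.8023709366639835)] w 0.06206452342265718
end [0.4799 0.1739 0.048 ] centre [0.5591 0.1628 0.048 ]
```

View pics/v11.png

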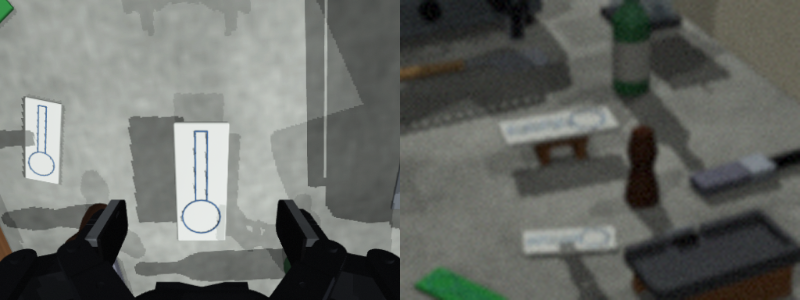

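The rest lies flat on the riser with its centre at (0.559, 0.163) and yaw -8°, which matches the riser. The gripper is clear of it, so I'm handing in.

```bash
python3 -c "
from rig import ctrl
print(ctrl.sign_off())"
```

```text
the job is handed in; nothing more can be done
None
```

The spoon rest lies flat, centred and lengthwise on the riser, released with the gripper clear of it, and the job is handed in; the peak force I read pressing on it was about 21 N.

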